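# Free the rack pusher and send it home

### The job

The rack pusher on the sample loading bay has to go back so that new tube racks can be loaded: press the orange ratchet release on top of the sliding jaw fully down (it stays down by itself), and only then push the jaw back along its toothed bar, away from the two tube racks, until it is fully home against the black stop. Use fingertips only and push gently: do not ram the jaw, and do not pinch or lift anything. Leave the tube racks and everything else on the deck standing where they are.

Things in the scene. Friction and masses are not known exactly. Their poses are not given: they have to be found in the camera images.
- bay: Loading bay, fixed: grey tray 170 (x) x 380 (y) x 12 mm, origin at the centre of its underside, on the deck. Its +y axis is the jaw's way home. At -y a cream end wall and the racks; along x = 0 a steel bar 24 mm wide with teeth 34 mm wide, top 42 mm above the deck, y -105 to 158 mm; at +y a black stop 60 mm wide, front face at y = 157 mm, top 58 mm. Orange strips on the tray mark the jaw's home.
- jaw (a joint): Distance of the sliding jaw from home, m: 0 = rear face at the black stop, grows towards the racks; starts at about 0.05 to 0.105. Blue-grey block 100 mm (across the bar) x 92 mm (along it), from 16 to 80 mm above the deck. Slides with about 3 N of friction, stays where it is left, cannot leave the bar. With the release up, a pawl locks it to the teeth (about 2 mm of play).
- jaw_face (a point): Point on the middle of the jaw's black front face (which looks to the racks, the bay's -y), 58 mm above the deck: push here along the bay's +y. The face reaches 50 mm to either side, 22 mm above and 42 mm below it; the bar's top is 16 mm lower. Free gap from the face to the nearer rack: 68 mm or more at the start.
- release (a joint): Travel of the orange ratchet release, m: 0 = up (jaw locked), 0.009 = fully down (jaw free). It takes about 4 N to press and stays where it is left. The jaw is free from about 0.006.
- release_top (a point): Centre of the top of the orange release, a block 38 mm (across the bar) x 28 mm (along it) in the middle of the jaw's top. Its top is 96 mm above the deck when up, 87 mm when fully down (then 7 mm proud of the jaw). It rides along with the jaw.
- rack_a: Blue tube rack with five capped tubes, 110 x 22 mm, 73 mm high, loose on the tray next to the end wall, lying across the bay; origin at the centre of its underside. Leave it.
- rack_b: Yellow tube rack with five capped tubes, same size, loose, the one nearer to the jaw; origin at the centre of its underside. Leave it.
- jar: Amber jar with white lid, 52 mm across, 60 mm high, loose beside the bay; origin under its centre. Leave it.
- cup: White cup, 48 mm across, 45 mm high, loose beside the bay; origin under its centre. Leave it.
- reagent_a: White reagent bottle with blue cap, 56 mm across, 110 mm high; origin under its centre. Leave it.
- reagent_b: White reagent bottle with green cap, same size; origin under its centre. Leave it.
- tip_box: Pipette tip box, clear with orange plate, 118 x 80 mm, 56 mm high; origin under its centre. Leave it.
Not all that is in view belongs to the job. Of the things that look like the rack_b, the larger one is meant.

How it is judged:
By the outcome, as a careful person would: the job done as asked, in the order asked, and still so for the second after the job is handed in, with the robot touching nothing.
It also fails if it takes over 40 s, if anything falls off the work surface, if the arm or the gripper's body presses on something with over 40 N, if the wrist force passes 120 N, or if a joint passes its speed limit or range.

### The arm

A 6-joint arm with a two-finger parallel gripper is mounted at the origin on the work surface. World frame = base frame: x ahead of the robot, y to its left, z up, the work surface at z = 0. Lengths are in mm, angles in rad, forces in N, time in s.
With the tool pointing down it reaches from about 275 to 1000 mm from the base axis. Payload 8.4 kg.
Tool frame: the origin (TCP) lies midway between the tips of the shut fingers; the grasp point (between the pads) lies 19 mm behind it; z points along the fingers, y is the line along which they close (so a half turn about z gives the same grasp; the last joint's range is limited). The gripper opens to 85 mm and grips with 20 to 120 N. Pads are 22 mm wide; open, the fingers measure 114 mm over their backs; the gripper's body (76 mm by 85 mm) begins 54 mm behind the grasp point. The pads swing forward as they close: fully open they stand 13 mm farther back than shut.
Start: joints at [-1.332, 0.353, 1.633, -0, 1.155, -0.002], TCP at [149.048, -606.97, 231.281] pointing down, gripper open.
Joint ranges: [-2.63, 2.63], [-0.92, 2.1], [0.06, 2.66], [-1.3, 4.44], [0, 2.69], [-3.02, 3.02]. Speed limits (rad/s): [2.22, 2.22, 2.79, 3.14, 3.14, 3.14].

### API

Orientations are given as [roll, pitch, yaw] about the fixed x, y, z axes, in that order (R = Rz(yaw) Ry(pitch) Rx(roll)).
In Python, from rig import r, imaging gives the robot as it stands. The module is installed in compiled form; this text tells all that it offers.
- The arm moves only by the tool arm_command, never from a script. Its argument "deltas" is a list of rows, each an object of numbers: "hand": the finger opening in mm, from 0 to 85.4; "tx", "ty", "tz": the shift along the tool's x, y, z in mm; "wx", "wy", "wz": the turn, a rotation vector about the tool's x, y, z in rad. A call has 1 to 8 rows; each row shifts and turns the commanded pose from where the row before left it, along the tool's axes as they then stand; what a row does not reach is not made up. A row lasts 1/8 s, in which the tool goes at most 62.5 mm and 10.7 degrees, less where a joint would pass 70% of its speed; a pose out of reach is approached as far as the arm can. A call with a gripper value outside its range is refused whole. The fingers move at their own pace and stop on an object; "squeeze" is the grip in N (left out, the last holds). Time passes only in rows, so rows that do not move let the fingers close. It gives the time, the measured TCP pose, the force, the opening and the grip force at its end, in the units of the state.
- r.sense(): the state, without advancing time (a new reading comes with each control period).
- imaging.grab_frame(name): name is "side" or "top"; returns a dict with "image" (400x640x3 uint8, red, green, blue), "mtx" (3x3 intrinsics, pixels), "D" ([k1, k2, p1, p2, k3] as OpenCV has them; the pictures are not rectified), "world_to_cam" (4x4, takes a point from world to camera coordinates). Camera axes: x right, y up, looking along -z (the intrinsics and any distortion apply to the point x, -y, -z); pixel columns grow to the right and rows downward; lengths in mm; the calibration is good to about 2 mm. A picture is of the moment at which its call begins. There is no depth.
- r.sign_off(): hands the job in; it is judged then, once.
The state is a dict: "clock": time; "qpos": joint angles; "qvel": joint speeds; "joint_efforts": joint torques, N m; "eef_pos": TCP position; "tcp_rot": TCP orientation; "contact_force": force on the tool from outside, world axes, zero at the start; "wrist_torque": the same for the moment, N m; "opening": opening from 0.0 (shut) to 1.0 (fully open); "grasp_force": force on a finger pad.
Only numpy, scipy, OpenCV 4.12 (cv2) and the standard library are available. Lean on these libraries where they do the work, as an engineer would, in place of code of your own. Each camera call takes 0.05 s, during which the arm holds its last target. There are 200 camera calls.

## Working session

There is one attempt and no reset: what is moved stays moved. The work goes in short steps, Python scripts to look and compute and a tool call to move; the robot and the scene stay as the last step left them, time stands still between calls to the robot, and variables do not carry over. Pictures are saved under pics/ and viewed, at most 10 in all, crops included, and the job is handed in when it is done.

Besides the shell and the picture viewer there is one more tool, called after "Call:" as a command line: name --argument value ..., lists and objects as JSON in quotes. arm_command: Moves the arm, as the interface text tells. Its arguments: {"type":"object","properties":{"deltas":{"type":"array"},"squeeze":{"type":"number"}},"required":["deltas"]}

```bash
mkdir -p pics; cat > h.py <<'E'
import numpy as np, cv2
from rig import r, imaging
def grab(n,save=None):
    f=imaging.grab_frame(n); 
    if save: cv2.imwrite('pics/'+save,f['image'][:,:,::-1])
    return f
def ray(f,uv):
    p=cv2.undistortPoints(np.array([[uv]],float),np.array(f['mtx'],float),np.array(f['D'],float))[0,0]
    T=np.array(f['world_to_cam']); R=T[:3,:3]; o=-R.T@T[:3,3]
    return o,R.T@np.array([p[0],-p[1],-1.])
def onz(f,uv,z):
    o,d=ray(f,uv); return o+d*(z-o[2])/d[2]
E
python3 - <<'E'
from h import *
for n in('top','side'): 
    f=grab(n,n+'1.png'); T=f['world_to_cam']; print(n,-T[:3,:3].T@T[:3,3])
s=r.sense(); print(s['eef_pos'],s['tcp_rot'],s['clock'],s['opening'])
E
```

```text
top [4.82657806e+02 5.27070891e-01 1.24589119e+03]
side [244.95093896 752.70766605 840.5509989 ]
[ 148.92042549 -606.58194475  230.63909568] [-3.14040169e+00 -3.26805969e-06  2.40761820e-01] 0.1 0.9988936727427753
```

View pics/top1.png

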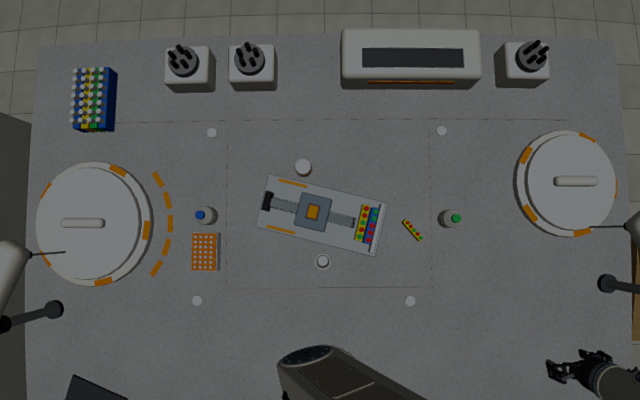

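View pics/side1.png

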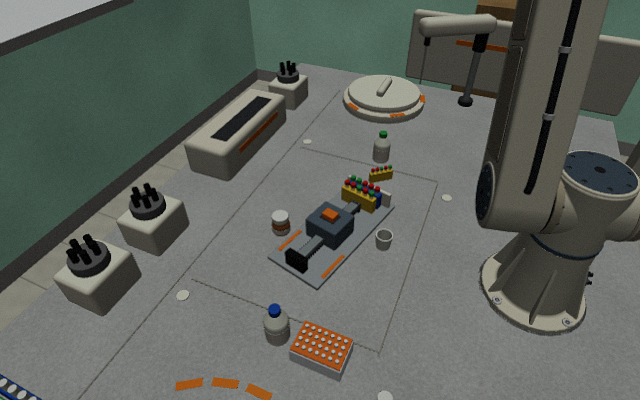

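Top view: the bay is centred near (322,215), with the stop at left (266,200), the jaw at (313,211) with its orange release, and the racks at right (370,228). The jar is at (303,167), the cup at (322,262), and a small decoy rack at (412,230).

```bash
python3 - <<'E'
from h import *
f=grab('top'); g=grab('side')
def masks(f,box):
    h=cv2.cvtColor(f['image'],cv2.COLOR_RGB2HSV); m=cv2.inRange(h,(8,150,90),(20,255,255))
    k=np.zeros_like(m); x0,y0,x1,y1=box; k[y0:y1,x0:x1]=255; m&=k
    out=[]
    for c in cv2.findContours(m,cv2.RETR_EXTERNAL,cv2.CHAIN_APPROX_NONE)[0]:
        if cv2.contourArea(c)>15: M=cv2.moments(c); out.append(((M['m10']/M['m00'],M['m01']/M['m00']),cv2.contourArea(c),cv2.minAreaRect(c)))
    return out
for uv,a,rect in masks(f,(255,165,350,250)):
    print('top',np.round(uv,1),a,'z96',onz(f,uv,96).round(1),'z12',onz(f,uv,12).round(1),[onz(f,p,96)[:2].round(0).tolist() for p in cv2.boxPoints(rect)])
for uv,a,rect in masks(g,(260,190,360,290)):
    print('side',np.round(uv,1),a,'z96',onz(g,uv,96).round(1),'z12',onz(g,uv,12).round(1))
for uv in [(270,174),(387,203),(376,256),(257,226)]: print('tray',onz(f,uv,12).round(0))
for uv in [(303,167)]: print('jar',onz(f,uv,60).round(0))
print('cup',onz(f,(322,262),45).round(0))
im=f['image'][150:280,240:400]; im=cv2.resize(np.clip(im.astype(float)*1.6,0,255).astype(np.uint8),None,fx=5,fy=4.6,interpolation=cv2.INTER_CUBIC)
cv2.imwrite('pics/crop1.png',cv2.resize(im,(720,585))[:,:,::-1])
E
```

```text
top [280.3 229.2] 40.5 z96 [479.3 126.9  96. ] z12 [479.1 136.1  12. ] [[486.0, 167.0], [492.0, 165.0], [472.0, 87.0], [466.0, 88.0]]
top [312.2 211.2] 105.5 z96 [530.5  35.5  96. ] z12 [534.   38.1  12. ] [[516.0, 54.0], [552.0, 44.0], [545.0, 17.0], [508.0, 28.0]]
top [292.7 182.8] 40.5 z96 [612.7  91.5  96. ] z12 [622.2  98.1  12. ] [[620.0, 132.0], [626.0, 131.0], [606.0, 52.0], [600.0, 53.0]]
side [332.5 265.7] 78.0 z96 [457.  198.1  96. ] z12 [480.9 135.6  12. ]
side [289.  239.9] 62.0 z96 [586.2 166.3  96. ] z12 [624.7 100.1  12. ]
side [329.6 213. ] 89.5 z96 [530.7  38.   96. ] z12 [563.  -42.7  12. ]
tray [650. 169.  12.]
tray [ 558. -192.   12.]
tray [ 396. -156.   12.]
tray [489. 208.  12.]
jar [664.  64.  60.]
cup [382.   8.  45.]
```

View pics/crop1.png

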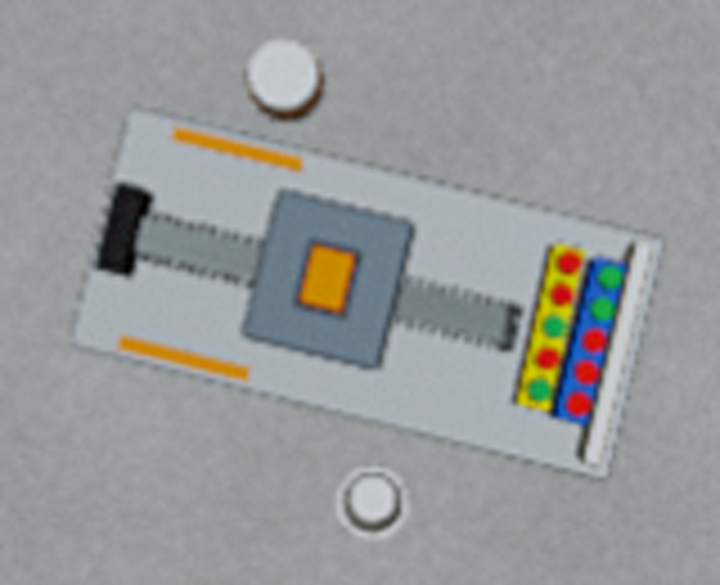

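The release lies at about (530.6, 36.7, 96), and the two views agree to 2.5 mm. The bay's +y is about (0.247, 0.969), and the jaw is about 80 mm from home. I'm moving above the release with the fingers shut.

Call:
arm_command --deltas '[{"hand": 0,"tx": 33,"ty": -33},{"hand": 0,"tx": 33,"ty": -33},{"hand": 0,"tx": 33,"ty": -33},{"hand": 0,"tx": 33,"ty": -33},{"hand": 0,"tx": 33,"ty": -33},{"hand": 0,"tx": 33,"ty": -33},{"hand": 0,"tx": 33,"ty": -33},{"hand": 0,"tx": 33,"ty": -33}]'

```text
schema error: expected keys hand, tx, ty, tz, wx, wy, wz
```

Call:
arm_command --deltas '[{"hand": 0,"tx": 33,"ty": -33},{"hand": 0,"tx": 33,"ty": -33},{"hand": 0,"tx": 33,"ty": -33},{"hand": 0,"tx": 33,"ty": -33},{"hand": 0,"tx": 33,"ty": -33},{"hand": 0,"tx": 33,"ty": -33},{"hand": 0,"tx": 33,"ty": -33},{"hand": 0}]'

```text
schema error: expected keys hand, tx, ty, tz, wx, wy, wz
```

Call:
arm_command --deltas '[{"hand": 0,"wz": -0.18},{"hand": 0,"wz": -0.18},{"hand": 0,"wz": -0.18},{"hand": 0,"wz": -0.18},{"hand": 0,"wz": -0.18},{"hand": 0,"wz": -0.18},{"hand": 0},{"hand": 0}]'

```text
schema error: expected keys hand, tx, ty, tz, wx, wy, wz
```

All keys are required.

Call:
arm_command --deltas '[{"hand": 0,"tx": 33,"ty": -33,"tz": 0,"wx": 0,"wy": 0,"wz": 0},{"hand": 0,"tx": 33,"ty": -33,"tz": 0,"wx": 0,"wy": 0,"wz": 0},{"hand": 0,"tx": 33,"ty": -33,"tz": 0,"wx": 0,"wy": 0,"wz": 0},{"hand": 0,"tx": 33,"ty": -33,"tz": 0,"wx": 0,"wy": 0,"wz": 0},{"hand": 0,"tx": 33,"ty": -33,"tz": 0,"wx": 0,"wy": 0,"wz": 0},{"hand": 0,"tx": 33,"ty": -33,"tz": 0,"wx": 0,"wy": 0,"wz": 0},{"hand": 0,"tx": 33,"ty": -33,"tz": 0,"wx": 0,"wy": 0,"wz": 0},{"hand": 0,"tx": 33,"ty": -33,"tz": 0,"wx": 0,"wy": 0,"wz": 0}]'

```text
clock: 1.2
eef_pos: [343.0, -286.3, 231.4]
tcp_rot: [3.141, -0.0, 0.241]
contact_force: [1.4, -0.8, 0.3]
opening: 0.0
grasp_force: 0.0
```

Call:
arm_command --deltas '[{"hand": 0,"tx": 33,"ty": -33,"tz": 0,"wx": 0,"wy": 0,"wz": 0},{"hand": 0,"tx": 33,"ty": -33,"tz": 0,"wx": 0,"wy": 0,"wz": 0},{"hand": 0,"tx": 33,"ty": -33,"tz": 0,"wx": 0,"wy": 0,"wz": 0},{"hand": 0,"tx": 33,"ty": -33,"tz": 0,"wx": 0,"wy": 0,"wz": 0},{"hand": 0,"tx": 33,"ty": -33,"tz": 0,"wx": 0,"wy": 0,"wz": 0},{"hand": 0,"tx": 33,"ty": -33,"tz": 0,"wx": 0,"wy": 0,"wz": 0},{"hand": 0,"tx": 33,"ty": -33,"tz": 0,"wx": 0,"wy": 0,"wz": 0},{"hand": 0,"tx": 0,"ty": 0,"tz": 0,"wx": 0,"wy": 0,"wz": 0}]'

```text
clock: 2.2
eef_pos: [513.0, -5.9, 231.2]
tcp_rot: [-3.141, -0.001, 0.244]
contact_force: [-0.3, 0.1, 0.8]
opening: -0.001
grasp_force: 0.0
```

Call:
arm_command --deltas '[{"hand": 0,"tx": 0,"ty": 0,"tz": 0,"wx": 0,"wy": 0,"wz": -0.18},{"hand": 0,"tx": 0,"ty": 0,"tz": 0,"wx": 0,"wy": 0,"wz": -0.18},{"hand": 0,"tx": 0,"ty": 0,"tz": 0,"wx": 0,"wy": 0,"wz": -0.18},{"hand": 0,"tx": 0,"ty": 0,"tz": 0,"wx": 0,"wy": 0,"wz": -0.18},{"hand": 0,"tx": 0,"ty": 0,"tz": 0,"wx": 0,"wy": 0,"wz": -0.18},{"hand": 0,"tx": 0,"ty": 0,"tz": 0,"wx": 0,"wy": 0,"wz": -0.18},{"hand": 0,"tx": 0,"ty": 0,"tz": 0,"wx": 0,"wy": 0,"wz": 0},{"hand": 0,"tx": 0,"ty": 0,"tz": 0,"wx": 0,"wy": 0,"wz": 0}]'

```text
clock: 3.2
eef_pos: [511.4, -8.6, 231.2]
tcp_rot: [-3.141, 0.0, 1.316]
contact_force: [0.2, -0.4, -0.6]
opening: 0.0
grasp_force: 0.0
```

Call:
arm_command --deltas '[{"hand": 0,"tx": 24.5,"ty": 3.5,"tz": 0,"wx": 0,"wy": 0,"wz": 0},{"hand": 0,"tx": 24.5,"ty": 3.5,"tz": 0,"wx": 0,"wy": 0,"wz": 0},{"hand": 0,"tx": 0,"ty": 0,"tz": 40,"wx": 0,"wy": 0,"wz": 0},{"hand": 0,"tx": 0,"ty": 0,"tz": 40,"wx": 0,"wy": 0,"wz": 0},{"hand": 0,"tx": 0,"ty": 0,"tz": 25,"wx": 0,"wy": 0,"wz": 0},{"hand": 0,"tx": 0,"ty": 0,"tz": 15,"wx": 0,"wy": 0,"wz": 0},{"hand": 0,"tx": 0,"ty": 0,"tz": 7,"wx": 0,"wy": 0,"wz": 0},{"hand": 0,"tx": 0,"ty": 0,"tz": 0,"wx": 0,"wy": 0,"wz": 0}]'

```text
clock: 4.2
eef_pos: [530.9, 37.5, 104.5]
tcp_rot: [3.141, -0.0, 1.32]
contact_force: [0.3, -0.4, -0.5]
opening: 0.001
grasp_force: 0.0
```

```bash
python3 - <<'E'
from h import *
s=r.sense(); print(s['eef_pos'],s['contact_force'])
f=grab('side')
im=f['image'][130:290,230:430]; im=cv2.resize(np.clip(im.astype(float)*1.5,0,255).astype(np.uint8),(750,600),interpolation=cv2.INTER_CUBIC)
cv2.imwrite('pics/crop2.png',im[:,:,::-1])
E
```

```text
[530.85553414  37.49035898 104.49799404] [ 0.33692037 -0.36942749 -0.46250857]
```

View pics/crop2.png

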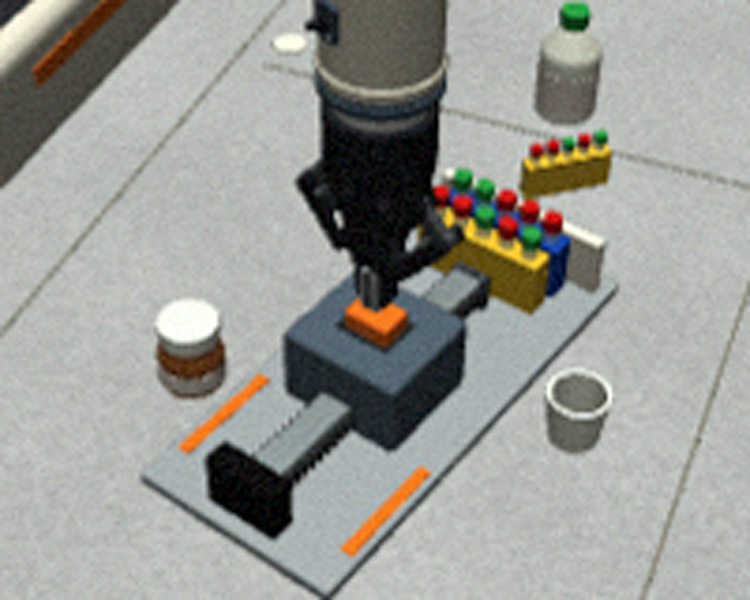

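The shut fingertips (crop px 370,300) stand just above the orange release (375,320), so I'm pressing now.

Call:
arm_command --deltas '[{"hand": 0,"tx": 0,"ty": 0,"tz": 6,"wx": 0,"wy": 0,"wz": 0},{"hand": 0,"tx": 0,"ty": 0,"tz": 3,"wx": 0,"wy": 0,"wz": 0},{"hand": 0,"tx": 0,"ty": 0,"tz": 3,"wx": 0,"wy": 0,"wz": 0},{"hand": 0,"tx": 0,"ty": 0,"tz": 2,"wx": 0,"wy": 0,"wz": 0},{"hand": 0,"tx": 0,"ty": 0,"tz": 2,"wx": 0,"wy": 0,"wz": 0},{"hand": 0,"tx": 0,"ty": 0,"tz": 0,"wx": 0,"wy": 0,"wz": 0}]'

```text
clock: 5.0
eef_pos: [530.5, 37.6, 88.1]
tcp_rot: [-3.141, 0.0, 1.321]
contact_force: [-0.2, -0.4, 0.8]
opening: 0.001
grasp_force: 0.1
```

Call:
arm_command --deltas '[{"hand": 0,"tx": 0,"ty": 0,"tz": 1,"wx": 0,"wy": 0,"wz": 0},{"hand": 0,"tx": 0,"ty": 0,"tz": 0.5,"wx": 0,"wy": 0,"wz": 0},{"hand": 0,"tx": 0,"ty": 0,"tz": 0,"wx": 0,"wy": 0,"wz": 0}]'

```text
clock: 5.38
eef_pos: [530.6, 37.6, 87.0]
tcp_rot: [-3.142, -0.0, 1.321]
contact_force: [-0.9, -0.5, 4.9]
opening: -0.001
grasp_force: 2.6
```

Call:
arm_command --deltas '[{"hand": 0,"tx": 0,"ty": 0,"tz": 0.5,"wx": 0,"wy": 0,"wz": 0},{"hand": 0,"tx": 0,"ty": 0,"tz": 0.5,"wx": 0,"wy": 0,"wz": 0},{"hand": 0,"tx": 0,"ty": 0,"tz": 0,"wx": 0,"wy": 0,"wz": 0}]'

```text
clock: 5.75
eef_pos: [530.8, 37.6, 86.9]
tcp_rot: [3.141, -0.0, 1.321]
contact_force: [-3.9, -0.6, 16.8]
opening: -0.003
grasp_force: 8.1
```

It has bottomed at z 86.9, with force rising to 17 N, so the release is fully down. Next I lift, go in front of the jaw face, and descend.

Call:
arm_command --deltas '[{"hand": 0,"tx": 0,"ty": 0,"tz": -10,"wx": 0,"wy": 0,"wz": 0},{"hand": 0,"tx": 0,"ty": 0,"tz": -20,"wx": 0,"wy": 0,"wz": 0},{"hand": 0,"tx": -24,"ty": 0,"tz": 0,"wx": 0,"wy": 0,"wz": 0},{"hand": 0,"tx": -24,"ty": 0,"tz": 0,"wx": 0,"wy": 0,"wz": 0},{"hand": 0,"tx": -24,"ty": 0,"tz": 0,"wx": 0,"wy": 0,"wz": 0},{"hand": 0,"tx": 0,"ty": 0,"tz": 0,"wx": 0,"wy": 0,"wz": 0}]'

```text
clock: 6.5
eef_pos: [512.4, -33.2, 115.9]
tcp_rot: [-3.141, 0.0, 1.319]
contact_force: [0.2, -0.5, -1.2]
opening: 0.002
grasp_force: 0.0
```

```bash
python3 - <<'E'
from h import *
s=r.sense(); print(s['eef_pos'],s['contact_force'])
f=grab('side')
im=f['image'][130:290,230:430]; im=cv2.resize(np.clip(im.astype(float)*1.5,0,255).astype(np.uint8),(750,600),interpolation=cv2.INTER_CUBIC)
cv2.imwrite('pics/crop3.png',im[:,:,::-1])
E
```

```text
[512.40404338 -33.17798672 115.87970664] [ 0.24636277 -0.49188538 -1.20451922]
```

View pics/crop3.png

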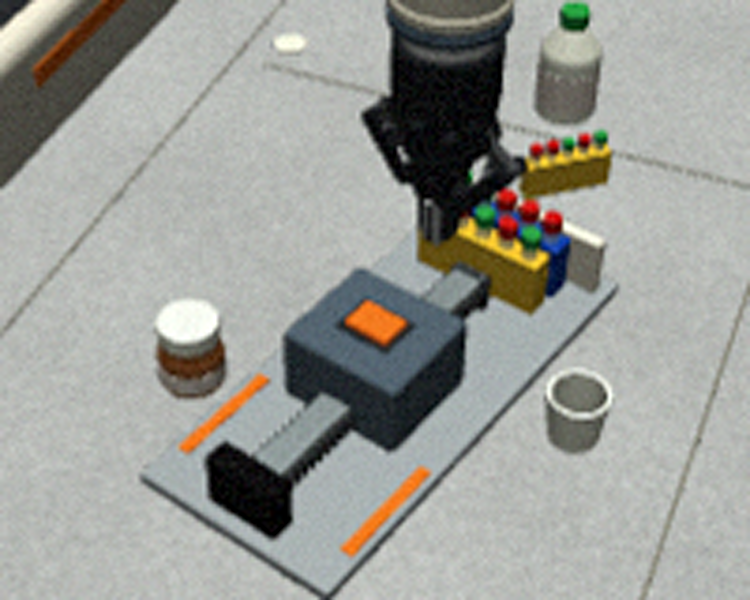

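The release (crop 375,322) is now low, with the jaw unmoved. The fingers hang over the free gap in front of the face, so I'm descending.

Call:
arm_command --deltas '[{"hand": 0,"tx": 0,"ty": 0,"tz": 25,"wx": 0,"wy": 0,"wz": 0},{"hand": 0,"tx": 0,"ty": 0,"tz": 20,"wx": 0,"wy": 0,"wz": 0},{"hand": 0,"tx": 0,"ty": 0,"tz": 13,"wx": 0,"wy": 0,"wz": 0},{"hand": 0,"tx": 0,"ty": 0,"tz": 2,"wx": 0,"wy": 0,"wz": 0},{"hand": 0,"tx": 5,"ty": 0,"tz": 0,"wx": 0,"wy": 0,"wz": 0},{"hand": 0,"tx": 4,"ty": 0,"tz": 0,"wx": 0,"wy": 0,"wz": 0},{"hand": 0,"tx": 0,"ty": 0,"tz": 0,"wx": 0,"wy": 0,"wz": 0}]'

```text
clock: 7.42
eef_pos: [515.5, -23.1, 56.3]
tcp_rot: [3.141, -0.0, 1.321]
contact_force: [0.5, -0.5, 0.2]
opening: -0.001
grasp_force: 0.0
```

Call:
arm_command --deltas '[{"hand": 0,"tx": 2,"ty": 0,"tz": 0,"wx": 0,"wy": 0,"wz": 0},{"hand": 0,"tx": 2,"ty": 0,"tz": 0,"wx": 0,"wy": 0,"wz": 0},{"hand": 0,"tx": 2,"ty": 0,"tz": 0,"wx": 0,"wy": 0,"wz": 0},{"hand": 0,"tx": 2,"ty": 0,"tz": 0,"wx": 0,"wy": 0,"wz": 0},{"hand": 0,"tx": 2,"ty": 0,"tz": 0,"wx": 0,"wy": 0,"wz": 0}]'

```text
clock: 8.05
eef_pos: [517.5, -13.9, 55.8]
tcp_rot: [3.142, 0.0, 1.321]
contact_force: [-0.6, -3.0, 3.0]
opening: 0.002
grasp_force: 1.5
```

Contact at 3 N, so the jaw is sliding. I'm pushing gently with about 75 mm to go.

Call:
arm_command --deltas '[{"hand": 0,"tx": 3,"ty": 0,"tz": 0,"wx": 0,"wy": 0,"wz": 0},{"hand": 0,"tx": 4,"ty": 0,"tz": 0,"wx": 0,"wy": 0,"wz": 0},{"hand": 0,"tx": 4,"ty": 0,"tz": 0,"wx": 0,"wy": 0,"wz": 0},{"hand": 0,"tx": 4,"ty": 0,"tz": 0,"wx": 0,"wy": 0,"wz": 0},{"hand": 0,"tx": 4,"ty": 0,"tz": 0,"wx": 0,"wy": 0,"wz": 0},{"hand": 0,"tx": 4,"ty": 0,"tz": 0,"wx": 0,"wy": 0,"wz": 0},{"hand": 0,"tx": 4,"ty": 0,"tz": 0,"wx": 0,"wy": 0,"wz": 0},{"hand": 0,"tx": 4,"ty": 0,"tz": 0,"wx": 0,"wy": 0,"wz": 0}]'

```text
clock: 9.05
eef_pos: [525.3, 16.5, 55.8]
tcp_rot: [3.141, -0.0, 1.321]
contact_force: [-0.3, -2.6, 2.9]
opening: 0.001
grasp_force: 1.6
```

Call:
arm_command --deltas '[{"hand": 0,"tx": 4,"ty": 0,"tz": 0,"wx": 0,"wy": 0,"wz": 0},{"hand": 0,"tx": 4,"ty": 0,"tz": 0,"wx": 0,"wy": 0,"wz": 0},{"hand": 0,"tx": 4,"ty": 0,"tz": 0,"wx": 0,"wy": 0,"wz": 0},{"hand": 0,"tx": 4,"ty": 0,"tz": 0,"wx": 0,"wy": 0,"wz": 0},{"hand": 0,"tx": 4,"ty": 0,"tz": 0,"wx": 0,"wy": 0,"wz": 0},{"hand": 0,"tx": 4,"ty": 0,"tz": 0,"wx": 0,"wy": 0,"wz": 0},{"hand": 0,"tx": 3,"ty": 0,"tz": 0,"wx": 0,"wy": 0,"wz": 0},{"hand": 0,"tx": 2,"ty": 0,"tz": 0,"wx": 0,"wy": 0,"wz": 0}]'

```text
clock: 10.05
eef_pos: [532.5, 44.5, 55.8]
tcp_rot: [3.142, -0.0, 1.321]
contact_force: [-0.2, -3.3, 3.3]
opening: -0.0
grasp_force: 1.5
```

Call:
arm_command --deltas '[{"hand": 0,"tx": 1.5,"ty": 0,"tz": 0,"wx": 0,"wy": 0,"wz": 0},{"hand": 0,"tx": 1.5,"ty": 0,"tz": 0,"wx": 0,"wy": 0,"wz": 0},{"hand": 0,"tx": 1.5,"ty": 0,"tz": 0,"wx": 0,"wy": 0,"wz": 0},{"hand": 0,"tx": 1.5,"ty": 0,"tz": 0,"wx": 0,"wy": 0,"wz": 0},{"hand": 0,"tx": 1,"ty": 0,"tz": 0,"wx": 0,"wy": 0,"wz": 0},{"hand": 0,"tx": 1,"ty": 0,"tz": 0,"wx": 0,"wy": 0,"wz": 0},{"hand": 0,"tx": 1,"ty": 0,"tz": 0,"wx": 0,"wy": 0,"wz": 0},{"hand": 0,"tx": 1,"ty": 0,"tz": 0,"wx": 0,"wy": 0,"wz": 0}]'

```text
clock: 11.05
eef_pos: [534.9, 54.1, 55.8]
tcp_rot: [3.142, -0.0, 1.321]
contact_force: [1.0, -3.0, 2.3]
opening: 0.001
grasp_force: 1.5
```

Call:
arm_command --deltas '[{"hand": 0,"tx": 1,"ty": 0,"tz": 0,"wx": 0,"wy": 0,"wz": 0},{"hand": 0,"tx": 1,"ty": 0,"tz": 0,"wx": 0,"wy": 0,"wz": 0},{"hand": 0,"tx": 1,"ty": 0,"tz": 0,"wx": 0,"wy": 0,"wz": 0}]'

```text
clock: 11.42
eef_pos: [535.6, 57.0, 55.8]
tcp_rot: [3.141, -0.0, 1.321]
contact_force: [1.5, -3.3, 1.6]
opening: -0.0
grasp_force: 1.5
```

Call:
arm_command --deltas '[{"hand": 0,"tx": 1,"ty": 0,"tz": 0,"wx": 0,"wy": 0,"wz": 0},{"hand": 0,"tx": 1,"ty": 0,"tz": 0,"wx": 0,"wy": 0,"wz": 0}]'

```text
clock: 11.68
eef_pos: [536.1, 58.9, 55.8]
tcp_rot: [3.141, 0.0, 1.321]
contact_force: [0.7, -4.7, 2.1]
opening: -0.0
grasp_force: 1.5
```

Call:
arm_command --deltas '[{"hand": 0,"tx": 0.7,"ty": 0,"tz": 0,"wx": 0,"wy": 0,"wz": 0},{"hand": 0,"tx": 0.7,"ty": 0,"tz": 0,"wx": 0,"wy": 0,"wz": 0}]'

```text
clock: 11.92
eef_pos: [536.5, 60.2, 55.8]
tcp_rot: [3.142, -0.0, 1.321]
contact_force: [0.7, -3.1, 2.3]
opening: 0.002
grasp_force: 1.5
```

Call:
arm_command --deltas '[{"hand": 0,"tx": 0.7,"ty": 0,"tz": 0,"wx": 0,"wy": 0,"wz": 0},{"hand": 0,"tx": 0.7,"ty": 0,"tz": 0,"wx": 0,"wy": 0,"wz": 0}]'

```text
clock: 12.18
eef_pos: [536.8, 61.6, 55.8]
tcp_rot: [3.142, -0.0, 1.321]
contact_force: [1.3, -3.3, 0.4]
opening: 0.001
grasp_force: 1.5
```

Call:
arm_command --deltas '[{"hand": 0,"tx": 0.7,"ty": 0,"tz": 0,"wx": 0,"wy": 0,"wz": 0},{"hand": 0,"tx": 0.7,"ty": 0,"tz": 0,"wx": 0,"wy": 0,"wz": 0}]'

```text
clock: 12.42
eef_pos: [537.2, 63.0, 55.8]
tcp_rot: [3.142, -0.0, 1.321]
contact_force: [1.5, -3.8, 1.5]
opening: -0.002
grasp_force: 1.5
```

```bash
python3 - <<'E'
from h import *
f=grab('side')
im=f['image'][170:290,250:410]; im=cv2.resize(np.clip(im.astype(float)*1.8,0,255).astype(np.uint8),(800,600),interpolation=cv2.INTER_CUBIC)
cv2.imwrite('pics/crop4.png',im[:,:,::-1])
E
```

```text
(no output)
```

View pics/crop4.png

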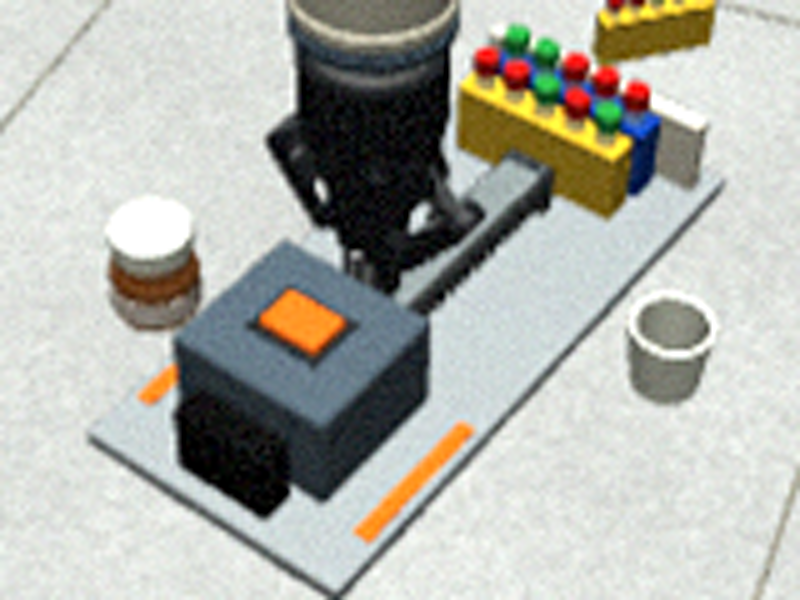

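The jaw (crop 300,340) is nearly at the stop (230,450), and the racks, jar and cup have not moved. I'm continuing in small steps until the force rises.

Call:
arm_command --deltas '[{"hand": 0,"tx": 0.7,"ty": 0,"tz": 0,"wx": 0,"wy": 0,"wz": 0},{"hand": 0,"tx": 0.7,"ty": 0,"tz": 0,"wx": 0,"wy": 0,"wz": 0}]'

```text
clock: 12.72
eef_pos: [537.2, 63.5, 55.8]
tcp_rot: [-3.141, 0.001, 1.321]
contact_force: [0.8, -13.1, 3.7]
opening: -0.002
grasp_force: 6.0
```

Call:
arm_command --deltas '[{"hand": 0,"tx": 0.7,"ty": 0,"tz": 0,"wx": 0,"wy": 0,"wz": 0},{"hand": 0,"tx": 0.5,"ty": 0,"tz": 0,"wx": 0,"wy": 0,"wz": 0}]'

```text
clock: 12.98
eef_pos: [537.2, 63.5, 55.8]
tcp_rot: [-3.141, 0.003, 1.322]
contact_force: [-0.6, -19.0, 4.7]
opening: 0.002
grasp_force: 9.3
```

The jaw is against the stop: no more motion while the force rises to 19 N. Backing off and up.

Call:
arm_command --deltas '[{"hand": 0,"tx": -3,"ty": 0,"tz": 0,"wx": 0,"wy": 0,"wz": 0},{"hand": 0,"tx": -10,"ty": 0,"tz": 0,"wx": 0,"wy": 0,"wz": 0},{"hand": 0,"tx": -10,"ty": 0,"tz": 0,"wx": 0,"wy": 0,"wz": 0},{"hand": 0,"tx": 0,"ty": 0,"tz": -30,"wx": 0,"wy": 0,"wz": 0},{"hand": 0,"tx": 0,"ty": 0,"tz": -50,"wx": 0,"wy": 0,"wz": 0},{"hand": 0,"tx": 0,"ty": 0,"tz": -50,"wx": 0,"wy": 0,"wz": 0},{"hand": 0,"tx": 0,"ty": 0,"tz": -30,"wx": 0,"wy": 0,"wz": 0},{"hand": 0,"tx": 0,"ty": 0,"tz": 0,"wx": 0,"wy": 0,"wz": 0}]'

```text
clock: 13.98
eef_pos: [533.3, 43.0, 218.2]
tcp_rot: [3.137, -0.002, 1.321]
contact_force: [-0.5, 0.8, -0.3]
opening: -0.0
grasp_force: 0.0
```

```bash
python3 - <<'E'
from h import *
f=grab('side')
im=f['image'][170:290,250:410]; im=cv2.resize(np.clip(im.astype(float)*1.8,0,255).astype(np.uint8),(800,600),interpolation=cv2.INTER_CUBIC)
cv2.imwrite('pics/crop5.png',im[:,:,::-1])
E
```

```text
(no output)
```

View pics/crop5.png

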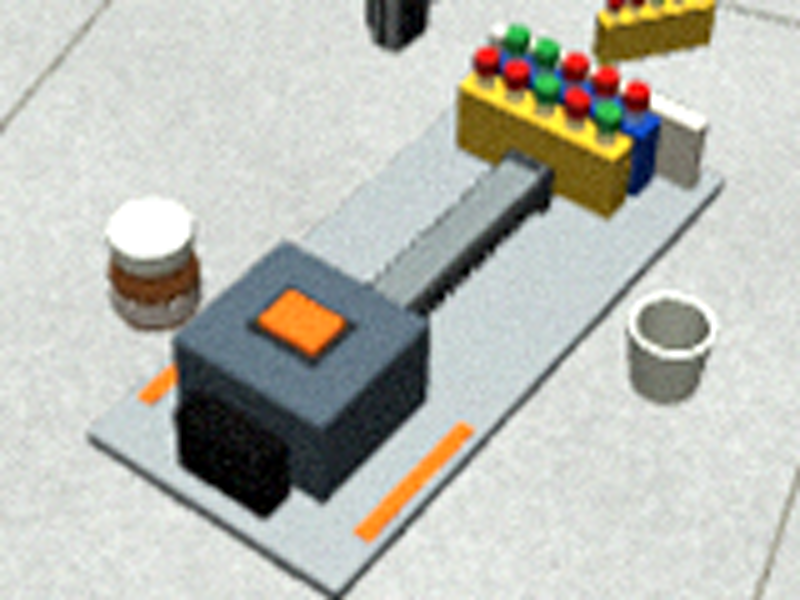

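The jaw sits against the stop with the release low (300,322), everything else stands where it was, and the arm is clear.

```bash
python3 -c "
from rig import r
print(r.sign_off())"
```

```text
the job is handed in; nothing more can be done
None
```

The job is handed in: I pressed the release fully down, then pushed the jaw home against the black stop; the racks, jar and cup stand where they were and the arm is clear, at about 14 s on the robot's clock.

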